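# Weigh out hex nuts into a jar on a sprung scale and stand the jar on the kitting board

### The job

Make up a kit of nuts by weight: stand the empty steel jar upright on the pan of the sprung scale, then drop nuts into it one at a time and stop at the first nut that brings the pan's pointer down to the arrow mark or past it, and let go. Then lift the filled jar off without tipping or spilling it and stand it upright on the rubber pad of the plywood kitting board, with nothing left on the scale. Leave the spare nuts on the mat or the bench, and do not disturb the torch and the blue plug.

Things in the scene. Friction and masses are not known exactly. Their poses are not given: they have to be found in the camera images.
- jar: open straight-sided round steel jar, 68 mm outer and 62 mm inner diameter, 52 mm high, floor 4 mm thick rising to a blunt cone 12 mm high in the middle, so nuts slide aside; starts empty, upright on the bench. Origin: centre of its underside; z up along its axis. Its weight differs from start to start (0.14 to 0.24 kg), so the number of nuts needed differs (about 4 to 6)
- scale: fixed sprung scale: square grey base 150x150 mm (14 mm high) with a central spring tube up to z = 56 mm, carrying the round pan, and on its -x side, towards the robot, a white index of two upright strips (44 mm wide together, slot between them) that end 126 mm above the bench, 78 mm from the scale's axis. Origin: centre of its underside, under the pan; z up
- pan (a joint): how far the pan has sunk (m): 0 when empty, growing as it is loaded, about 0.0785 when the pointer is level with the mark, stop at 0.096. Spring 50 N/m, well damped: one nut sinks it 8.8 mm, the empty jar 27 to 47 mm; it settles in about 1 s
- pan_top (a point): centre of the pan's flat upper face (round aluminium plate, 120 mm diameter, 4 mm thick, no rim); 150 mm above the bench when the pan is empty; moves down with the pan
- pointer (a point): tip of the dark pointer that hangs from the pan's -x edge in front of the white index strips, a dark crossbar 28 mm wide, 45 mm below the pan's upper face; moves with the pan
- mark (a point): the fixed arrow mark: a thick dark bar with a pointed head on each white strip, low down (26.5 mm above the bench, the only thick line among thin graduations 10 mm apart); target height for the pointer
- board: fixed kitting board: plywood square 150x150 mm with a black rubber pad 130x130 mm on it. Origin: centre of its underside; pad surface 13.5 mm above the origin
- mat: fixed thin black rubber mat 240x240 mm, 3 mm thick, on which the nuts start, lying flat. Origin: centre of its underside
- nut_0: plain steel hex nut, 27 mm across flats, 31 mm across corners, 15 mm high, 0.045 kg; all nuts are alike, 6 to 8 are there at a start (the others are absent: None). Origin: centre of its lower face; corners point along its own x axis, so two flats face its y and -y
- nut_1: plain steel hex nut, 27 mm across flats, 31 mm across corners, 15 mm high, 0.045 kg; all nuts are alike, 6 to 8 are there at a start (the others are absent: None). Origin: centre of its lower face; corners point along its own x axis, so two flats face its y and -y
- nut_2: plain steel hex nut, 27 mm across flats, 31 mm across corners, 15 mm high, 0.045 kg; all nuts are alike, 6 to 8 are there at a start (the others are absent: None). Origin: centre of its lower face; corners point along its own x axis, so two flats face its y and -y
- nut_3: plain steel hex nut, 27 mm across flats, 31 mm across corners, 15 mm high, 0.045 kg; all nuts are alike, 6 to 8 are there at a start (the others are absent: None). Origin: centre of its lower face; corners point along its own x axis, so two flats face its y and -y
- nut_4: plain steel hex nut, 27 mm across flats, 31 mm across corners, 15 mm high, 0.045 kg; all nuts are alike, 6 to 8 are there at a start (the others are absent: None). Origin: centre of its lower face; corners point along its own x axis, so two flats face its y and -y
- nut_5: plain steel hex nut, 27 mm across flats, 31 mm across corners, 15 mm high, 0.045 kg; all nuts are alike, 6 to 8 are there at a start (the others are absent: None). Origin: centre of its lower face; corners point along its own x axis, so two flats face its y and -y
- nut_6: plain steel hex nut, 27 mm across flats, 31 mm across corners, 15 mm high, 0.045 kg; all nuts are alike, 6 to 8 are there at a start (the others are absent: None). Origin: centre of its lower face; corners point along its own x axis, so two flats face its y and -y
- nut_7: plain steel hex nut, 27 mm across flats, 31 mm across corners, 15 mm high, 0.045 kg; all nuts are alike, 6 to 8 are there at a start (the others are absent: None). Origin: centre of its lower face; corners point along its own x axis, so two flats face its y and -y
- torch: black torch lying on the bench, 113 mm long, 36 mm thick; bystander. Origin: centre of its underside
- cee_plug: blue industrial plug lying on the bench, 100 mm long, 54 mm thick; bystander. Origin: centre of its underside

How it is judged (in metres and radians):
On the way, in this order (a step that is already met when the one before it is completed fails the run):
1. the jar stands upright and released on the pan, with no more than its own weight on the scale (x of jar in the frame of pan_top between -0.028 and 0.028 m and y of jar in the frame of pan_top between -0.028 and 0.028 m and z of jar in the frame of pan_top between -0.004 and 0.004 m and angle between jar's own z axis and vertical below 0.1 rad and contact force between the fingers and jar below 0.05 N and contact force between each of the arm, the fingers and scale below 0.05 N and value of joint pan between 0.02 and 0.0505 m), for 0.3 s.
2. with the jar upright on the pan and the robot clear, the load holds the pointer at the mark, from 2.5 mm above it to 10 mm (one nut and a little) below it (x of jar in the frame of pan_top between -0.028 and 0.028 m and y of jar in the frame of pan_top between -0.028 and 0.028 m and z of jar in the frame of pan_top between -0.004 and 0.004 m and angle between jar's own z axis and vertical below 0.1 rad and contact force between the fingers and jar below 0.05 N and contact force between each of the arm, the fingers and scale below 0.05 N and value of joint pan between 0.076 and 0.0885 m), for 0.6 s.
At the end, for the whole second after the job is handed in: Jar upright (0.1 rad), released, at rest on the rubber pad, within 45 mm of the board's centre along each side, still holding its weighed nuts (it presses on the board with 3.65 to 4.65 N; the mark is 3.92 N); every other nut on mat or bench; scale empty, pan back up within 4 mm (x of jar in the frame of board between -0.045 and 0.045 m and y of jar in the frame of board between -0.045 and 0.045 m and z of jar in the frame of board between 0.009 and 0.018 m and angle between jar's own z axis and vertical below 0.1 rad and ((horizontal distance between nut_0 and jar below 0.032 m and z of nut_0 in the frame of jar between 0 and 0.09 m) or (height (world z) of nut_0 below 0.022 m and horizontal distance between nut_0 and board above 0.08 m)) and ((horizontal distance between nut_1 and jar below 0.032 m and z of nut_1 in the frame of jar between 0 and 0.09 m) or (height (world z) of nut_1 below 0.022 m and horizontal distance between nut_1 and board above 0.08 m)) and ((horizontal distance between nut_2 and jar below 0.032 m and z of nut_2 in the frame of jar between 0 and 0.09 m) or (height (world z) of nut_2 below 0.022 m and horizontal distance between nut_2 and board above 0.08 m)) and ((horizontal distance between nut_3 and jar below 0.032 m and z of nut_3 in the frame of jar between 0 and 0.09 m) or (height (world z) of nut_3 below 0.022 m and horizontal distance between nut_3 and board above 0.08 m)) and ((horizontal distance between nut_4 and jar below 0.032 m and z of nut_4 in the frame of jar between 0 and 0.09 m) or (height (world z) of nut_4 below 0.022 m and horizontal distance between nut_4 and board above 0.08 m)) and ((horizontal distance between nut_5 and jar below 0.032 m and z of nut_5 in the frame of jar between 0 and 0.09 m) or (height (world z) of nut_5 below 0.022 m and horizontal distance between nut_5 and board above 0.08 m)) and ((horizontal distance between nut_6 and jar below 0.032 m and z of nut_6 in the frame of jar between 0 and 0.09 m) or (height (world z) of nut_6 below 0.022 m and horizontal distance between nut_6 and board above 0.08 m)) and ((horizontal distance between nut_7 and jar below 0.032 m and z of nut_7 in the frame of jar between 0 and 0.09 m) or (height (world z) of nut_7 below 0.022 m and horizontal distance between nut_7 and board above 0.08 m)) and contact force between the fingers and jar below 0.05 N and contact force between each of the arm, the fingers and scale below 0.05 N and contact force between jar and board between 3.65 and 4.65 N and value of joint pan below 0.004 m and linear speed of jar below 0.01 m/s); the robot touches nothing.
It fails at once if the torch is pushed more than 25 mm (distance of torch from where it was at the start of the episode above 0.025 m).
It fails at once if the blue plug is pushed more than 25 mm (distance of cee_plug from where it was at the start of the episode above 0.025 m).
It fails at once if the jar is tipped by more than 35 degrees (angle between jar's own z axis and vertical above 0.61 rad).
Of nut_0, nut_1, nut_2, nut_3, nut_4, nut_5, nut_6, nut_7 only 6 to 8 are there at a start; the rules pass over those that are not, and their reading is None.
At some moment in a run one of nut_0, nut_1, nut_2, nut_3, nut_4, nut_5, nut_6, nut_7 may be knocked a few centimetres aside while the robot is not near it.
It also fails if it takes over 192 s, if anything falls off the work surface, if the arm or the gripper's body presses on something with over 40 N, if the wrist force passes 120 N, or if a joint passes its speed limit or range.

### The arm

A 6-joint arm with a two-finger parallel gripper is mounted at the origin on the work surface; the furniture and walls round the work are solid. World frame = base frame: x ahead of the robot, y to its left, z up, the work surface at z = 0. Lengths are in mm, angles in degrees, forces in N, time in s.
With the tool pointing down it reaches from about 350 to 975 mm from the base axis. Payload 17.4 kg.
Tool frame: the origin (TCP) lies where the fingers leave the gripper's body, on its centre line; the fingertips stand 73 mm ahead of it and the grasp point (between the pads) lies 54 mm ahead of it; z points along the fingers, y is the line along which they close (so a half turn about z gives the same grasp; the last joint's range is limited). The gripper opens to 85 mm and grips with 20 to 120 N. Pads are 22 mm wide; open, the fingers measure 114 mm over their backs; the gripper's body (76 mm by 85 mm) begins 54 mm behind the grasp point. The pads swing forward as they close: fully open they stand 13 mm farther back than shut.
Start: joints at [-73.27, 6.646, 82.598, -0, 90.757, -2.166], TCP at [218.592, -638.632, 303.903] pointing down, gripper open.
Joint ranges: [-162.19, 162.19], [-47.58, 125.68], [4.15, 143.07], [-65.23, 245.23], [0.69, 171.88], [-170.13, 170.13]. Speed limits (degrees/s): [108.29, 108.29, 127.2, 180, 180, 180].

### API

Orientations are given as a 3x3 rotation matrix whose columns are the frame's x, y, z axes.
In Python, from bench import r, cams, status gives the robot as it stands (r), with the cameras (cams) and the readings (status).
- The arm moves only by the tool jog_arm, called as name(argument=value, ...) on one line, values as JSON. Schema: {"type":"object","properties":{"ticks":{"type":"string"},"finger_gap":{"type":"number"},"squeeze":{"type":"number"},"only":{"type":"string"},"quiet":{"type":"boolean"},"lines":{"type":"string"}},"required":["ticks"],"additionalProperties":false}. ticks is a string of 1 to 8 rows, parted by semicolons, with the numbers parted by spaces; each row has 6 numbers: dx, dy, dz in mm, then a rotation vector rx, ry, rz in degrees; each row is the pose to reach, as a shift and turn from the pose commanded when the call began, along the tool's axes at that moment; what a row does not reach only later rows make up. A row lasts 1/10 s, in which the tool goes at most 50 mm and 8.59 degrees, less where a joint would pass 70% of its speed; a pose out of reach is approached as far as the arm can. finger_gap is the finger opening in mm, set as the call begins (left out keeps the last). The fingers move at their own pace and stop on an object; squeeze is the grip in N (left out, the last holds). Time passes only in rows, so rows that do not move let the fingers close. The tool returns the time, the measured TCP pose, the force, the opening and the grip force at its end. only (a regular expression) keeps the lines of the reply that match it, lines (a string "A,B") keeps lines A to B, and quiet returns only ok. Input that does not fit is refused with a message, and nothing moves.
- status.get_obs(): the state, without advancing time (a new reading comes with each control period).
- cams.read_camera(name): name is "side" or "top" or "wrist"; returns a dict with "image" (400x640x3 uint8, red, green, blue), "vfov" (degrees; the focal length in pixels is half the picture's height over the tangent of half this angle, whatever the lens; pixels are square), "cx", "cy" (the principal point, pixels), "rvec" (rotation vector, rad) and "tvec" (3), from world to camera coordinates, as OpenCV has them; the wrist camera has in their place "tool_from_camera" (4x4, takes a point from camera to tool coordinates, whose origin is the TCP and whose axes are the flange's). Camera axes: x right, y down, z forward; pixel columns grow to the right and rows downward; lengths in mm; the calibration is good to about 2 mm. A picture is of the moment at which its call begins: read the wrist's pose just before it. There is no depth.
- r.hand_in(): hands the job in; it is judged then, once.
The state is a dict: "clock": time; "qpos": joint angles; "qvel": joint speeds; "tau": joint torques, N m; "tcp_pos": TCP position; "ee_rot": TCP orientation; "wrist_force": force on the tool from outside, world axes, zero at the start; "ft_torque": the same for the moment, N m; "finger_gap": finger opening in mm; "grasp_force": force on a finger pad.
Only numpy, scipy, OpenCV 4.12 (cv2) and the standard library are available. Lean on these libraries where they do the work, as an engineer would, in place of code of your own. Each camera call takes 0.05 s, during which the arm holds its last target. There are 200 camera calls.

## Working session

There is one attempt and no reset: what is moved stays moved. The work goes in short steps, Python scripts to look and compute and a tool call to move; the robot and the scene stay as the last step left them, time stands still between calls to the robot, and variables do not carry over. Pictures are saved under pics/ and viewed, at most 14 in all, crops included, and the job is handed in when it is done.

```bash
ls; mkdir -p pics; cat > h.py <<'E'
import numpy as np, cv2
from bench import r, cams, status
def cam(n):
    o=status.get_obs(); c=cams.read_camera(n)
    im=np.ascontiguousarray(c["image"][:,:,::-1])
    f=200/np.tan(np.radians(c["vfov"])/2)
    K=np.array([[f,0,c["cx"]],[0,f,c["cy"]],[0,0,1.]])
    if n=="wrist":
        T=np.eye(4);T[:3,:3]=o["ee_rot"];T[:3,3]=o["tcp_pos"]
        W=T@np.array(c["tool_from_camera"]); R=W[:3,:3].T; t=-R@W[:3,3]
    else:
        R=cv2.Rodrigues(np.array(c["rvec"],float))[0]; t=np.array(c["tvec"],float).ravel()
    return im,K,R,t
def ray(K,R,t,u,v,z):
    C=-R.T@t; d=R.T@np.linalg.inv(K)@np.array([u,v,1.]); return C+d*(z-C[2])/d[2]
def proj(K,R,t,P):
    p=K@(R@np.array(P,float)+t); return p[:2]/p[2]
E
python3 - <<'E'
from h import *
for n in ["side","top","wrist"]:
    im,K,R,t=cam(n); cv2.imwrite(f"pics/{n}0.png",im); print(n,K[0,0],-R.T@t,R[2])
print(status.get_obs()["ee_rot"])
E
```

```text
bench.py
pics
side 414.4467392871855 [ 432.637992   -989.51555607  748.56925223] [ 0.14173052  0.83346491 -0.5340868 ]
top 409.03567632920584 [ 423.16057319  -32.48056276 1125.35322239] [ 0.14688522  0.00118348 -0.98915284]
wrist 348.58258568780366 [ 283.65908985 -616.33181587  374.68645088] [-0.26000446 -0.0883834  -0.96155398]
[[ 9.46103797e-01  3.23863455e-01 -2.58763692e-04]
 [ 3.23863556e-01 -9.46103381e-01  8.88892556e-04]
 [ 4.30626105e-05 -9.24788752e-04 -9.99999571e-01]]
```

View pics/top0.png

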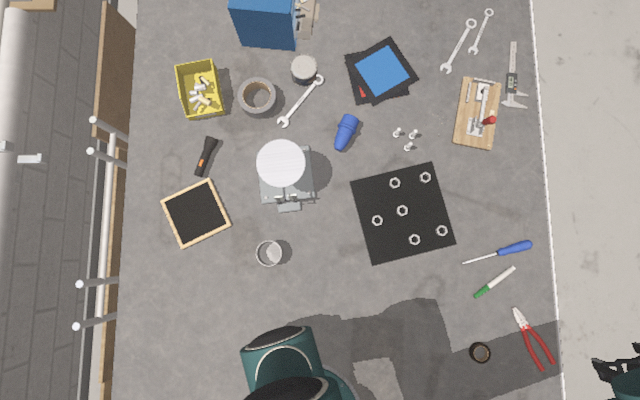

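View pics/side0.png

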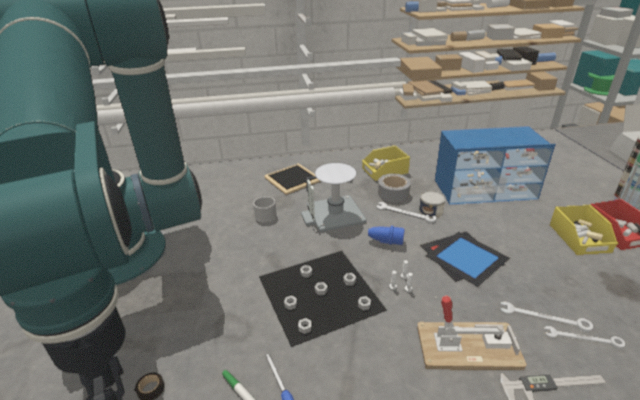

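The top view shows 6 nuts on the mat, near (425,177), (394,183), (402,210), (377,220), (442,231) and (414,240). The jar is at (268,253), the pan at (281,162), the board at (195,213), the torch at (207,156) and the plug at (346,132). The side view agrees.

```bash
cat > meas.py <<'E'
from h import *
def blobs(m,amin,amax):
    n,l,s,c=cv2.connectedComponentsWithStats(m.astype(np.uint8)); return [(c[i],s[i]) for i in range(1,n) if amin<s[i][4]<amax]
im,K,R,t=cam("top"); g=cv2.cvtColor(im,cv2.COLOR_BGR2GRAY); hsv=cv2.cvtColor(im,cv2.COLOR_BGR2HSV)
dark=(g<60).astype(np.uint8)
for nm,(x0,y0,x1,y1),z in [("mat",(335,150,470,275),3),("pad",(155,172,240,255),13.5)]:
    m=np.zeros_like(dark); m[y0:y1,x0:x1]=dark[y0:y1,x0:x1]
    cs=max(cv2.findContours(m,0,2)[0],key=cv2.contourArea); h=cv2.convexHull(cs)
    (b,sz,a)=cv2.minAreaRect(h); bp=cv2.boxPoints((b,sz,a))
    W=[ray(K,R,t,u,v,z)[:2] for u,v in bp]
    print(nm,ray(K,R,t,*b,z).round(1),"sides",np.linalg.norm(W[1]-W[0]).round(1),np.linalg.norm(W[2]-W[1]).round(1),"ang",np.degrees(np.arctan2(*(W[1]-W[0])[::-1])).round(1))
    if nm=="mat":
        mk=cv2.fillConvexPoly(np.zeros_like(dark),h,1); mk=cv2.erode(mk,np.ones((5,5)))
        nn,l,s,c=cv2.connectedComponentsWithStats(mk&(g>70).astype(np.uint8))
        for i in range(1,nn):
            if s[i][4]>15: print("nut",c[i].round(1),s[i][4],ray(K,R,t,*c[i],16).round(1))
# pan: bright circle
m=(g>195).astype(np.uint8); m[:130]=0;m[195:]=0;m[:,:240]=0;m[:,320:]=0
c=max(cv2.findContours(m,0,2)[0],key=cv2.contourArea); e=cv2.fitEllipse(cv2.convexHull(c)); print("pan",e,ray(K,R,t,*e[0],150).round(1),"dia",e[1][0]/K[0,0]*975)
for n,b in [("jar",im[225:280,240:300]),("scale",im[130:225,240:330])]: cv2.imwrite(f"pics/{n}1.png",cv2.resize(b,None,fx=6,fy=6,interpolation=2))
a=cv2.resize(im[225:280,240:300],(600,550),interpolation=cv2.INTER_CUBIC); 
cv2.imwrite("pics/crop1.png",a)
E
python3 meas.py
```

```text
mat [ 542.7 -288.4    3. ] sides 61.8 117.3 ang -5.6
nut [401.9 209.7] 89 [ 544.4 -259.8   16. ]
pad [457.9 331.5  13.5] sides 5.9 1.2 ang -63.2
pan ((280.1204528808594, 162.80221557617188), (48.10913848876953, 49.5693244934082), 65.09246826171875) [645.6  60.7 150. ] dia 114.67559614237271
```

View pics/crop1.png

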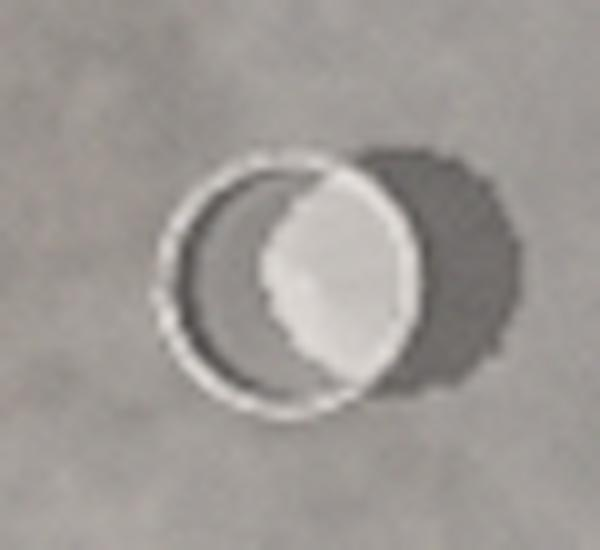

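The rim ellipse is centred at crop (290,284), which is pixel (268.5,252.9). It is about 26 px wide, or 68 mm at z=52, so the size agrees. Next I fix the dark thresholds.

```bash
sed -i 's/g<60/g<85/; s/g>70/g>110/; s/g>195/g>185/' meas.py; echo 'print("jar",ray(K,R,t,268.5,252.9,52)); print("torch",ray(K,R,t,207,156,18),"plug",ray(K,R,t,346,132,25)); o=status.get_obs();print(g[200,360],g[213,195],g[155,281]);import sys
cv2.imwrite("pics/crop2.png",cv2.resize(im[125:275,235:475],(800,500),interpolation=cv2.INTER_CUBIC))' >> meas.py; python3 meas.py
```

```text
mat [ 538.  -264.5    3. ] sides 245.1 240.4 ang -75.1
nut [425.1 176.8] 75 [ 635.3 -326.8   16. ]
nut [394.3 182.3] 73 [ 620.1 -241.5   16. ]
nut [401.9 210.1] 78 [ 543.3 -259.7   16. ]
nut [376.9 219.9] 73 [ 516.6 -191.    16. ]
nut [441.5 230. ] 81 [ 488.6 -365.1   16. ]
nut [414. 239.] 76 [ 464.7 -289.9   16. ]
pad [538.3 305.3  13.5] sides 129.7 127.1 ang -63.8
pan ((283.61688232421875, 172.78277587890625), (58.66704559326172, 69.61662292480469), 166.46128845214844) [620.7  51.9 150. ] dia 139.8420058777303
jar [428.64926135  97.71284486  52.        ]
torch [695.68845108 276.53967847  18.        ] plug [ 761.07398463 -109.77896076   25.        ]
67 70 233
```

View pics/crop2.png

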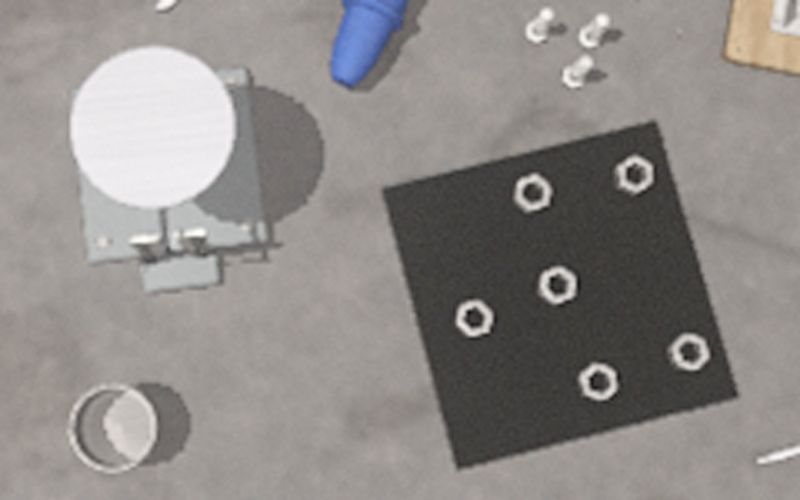

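The pan's centre is at crop (153,127), which is pixel (280.9,163.1), with a diameter of about 119 mm. The scale is yawed about +8°, with its index towards the robot. The six nuts lie apart from each other and the plug is clear of the route. I go to the jar first.

```bash
cat > go.py <<'E'
import sys
from h import *
from scipy.spatial.transform import Rotation as Ro
def go(x,y,z,yaw,y0=None):
    o=status.get_obs(); E=np.array(o["ee_rot"]); c,s=np.cos(np.radians(yaw)),np.sin(np.radians(yaw))
    T=np.array([[c,s,0],[s,-c,0],[0,0,-1.]])
    d=E.T@(np.array([x,y,z])-o["tcp_pos"]); w=Ro.from_matrix(E.T@T).as_rotvec(degrees=True)
    print("row",d.round(1),w.round(2),"dist",np.linalg.norm(d).round(),"t",o["clock"],"gap",o["finger_gap"],"F",np.round(o["wrist_force"],2))
if __name__=="__main__":
    a=list(map(float,sys.argv[1:])); go(*a)
    if 0: pass
E
python3 - <<'E'
from h import *
im,K,R,t=cam("top"); print(ray(K,R,t,280.9,163.1,150))
E
python3 go.py 428.6 97.7 230 8
```

```text
[644.82164414  58.76241493 150.        ]
row [ 437.1 -628.6   73.9] [-0.02  0.   10.9 ] dist 769.0 t 0.3 gap 85.2974905663776 F [0.75 0.64 0.16]
```

jog_arm(ticks="219 -314 37 0 0 0;219 -314 37 0 0 0;219 -314 37 0 0 0;219 -314 37 0 0 0;219 -314 37 0 0 0;219 -314 37 0 0 0;219 -314 37 0 0 0;219 -314 37 0 0 0", finger_gap=85)

```text
clock: 1.1
tcp_pos: [324.2, -268.2, 266.7]
ee_rot: [[0.946, 0.324, 0.001], [0.324, -0.946, -0.0], [0.0, 0.0, -1.0]]
wrist_force: [0.7, -0.2, 0.1]
finger_gap: 85.3
grasp_force: 0.0
```

jog_arm(ticks="218 -314.5 37 0 0 10.9;218 -314.5 37 0 0 10.9;218 -314.5 37 0 0 10.9;218 -314.5 37 0 0 10.9;218 -314.5 37 0 0 10.9;218 -314.5 37 0 0 10.9;218 -314.5 37 0 0 10.9;218 -314.5 37 0 0 10.9")

```text
clock: 1.9
tcp_pos: [428.5, 100.1, 229.9]
ee_rot: [[0.99, 0.14, 0.001], [0.14, -0.99, 0.0], [0.001, -0.0, -1.0]]
wrist_force: [0.6, -1.3, 0.7]
finger_gap: 84.7
grasp_force: 0.0
```

jog_arm(ticks="0 0 0 0 0 0;0 0 0 0 0 0;0 0 0 0 0 0")

```text
clock: 2.2
tcp_pos: [428.4, 96.9, 230.0]
ee_rot: [[0.99, 0.139, 0.0], [0.139, -0.99, -0.0], [0.0, 0.0, -1.0]]
wrist_force: [-0.1, -0.4, -1.2]
finger_gap: 84.6
grasp_force: 0.0
```

```bash
python3 go.py 428.6 97.7 230 8
python3 - <<'E'
from h import *
im,K,R,t=cam("wrist"); cv2.imwrite("pics/w1.png",im); print(proj(K,R,t,[428.6,97.7,52]),proj(K,R,t,[428.6+34,97.7,52]))
E
```

```text
row [ 0.3 -0.8  0. ] [ 0.01 -0.01 -0.03] dist 1.0 t 2.2 gap 84.60682189449132 F [-0.11 -0.42 -1.16]
[314.14425292 190.90522803] [320.66756563 145.52956015]
```

View pics/w1.png

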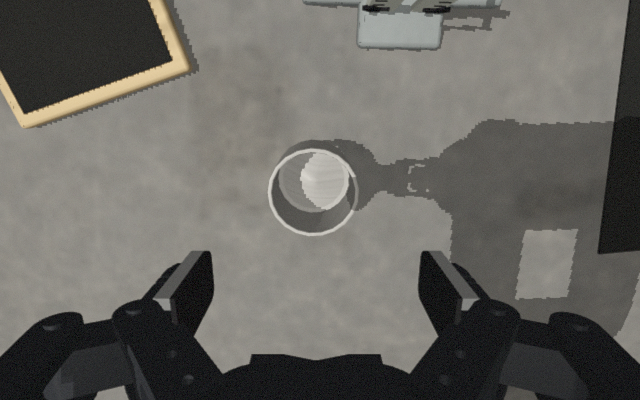

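The rim is at (314,192), radius about 45 px. Its predicted position was (314,191), so the jar's position holds. I descend and grip.

jog_arm(ticks="0 -0.8 50 0 0 0;0 -0.8 100 0 0 0;0 -0.8 130 0 0 0;0 -0.8 146 0 0 0;0 -0.8 146 0 0 0;0 -0.8 146 0 0 0")

```text
clock: 2.85
tcp_pos: [428.8, 97.6, 84.8]
ee_rot: [[0.99, 0.138, 0.001], [0.138, -0.99, 0.0], [0.001, 0.0, -1.0]]
wrist_force: [0.0, 0.5, 0.6]
finger_gap: 84.8
grasp_force: 0.0
```

jog_arm(ticks="0 0 0 0 0 0;0 0 0 0 0 0;0 0 0 0 0 0;0 0 0 0 0 0;0 0 0 0 0 0;0 0 0 0 0 0;0 0 0 0 0 0;0 0 0 0 0 0", finger_gap=60, squeeze=40)

```text
clock: 3.65
tcp_pos: [429.2, 98.2, 85.9]
ee_rot: [[0.99, 0.139, 0.003], [0.139, -0.99, -0.0], [0.003, 0.0, -1.0]]
wrist_force: [-3.9, -3.0, 9.7]
finger_gap: 67.7
grasp_force: 43.9
```

jog_arm(ticks="0 0 -20 0 0 0;0 0 -40 0 0 0;0 0 -80 0 0 0;0 0 -130 0 0 0;0 0 -180 0 0 0;0 0 -200 0 0 0;0 0 -200 0 0 0;0 0 -200 0 0 0")

```text
clock: 4.45
tcp_pos: [428.2, 98.2, 283.7]
ee_rot: [[0.99, 0.139, 0.0], [0.139, -0.99, 0.0], [0.0, -0.0, -1.0]]
wrist_force: [0.3, 0.1, -2.6]
finger_gap: 67.6
grasp_force: 46.2
```

```bash
python3 go.py 645 58.8 284 8
python3 go.py 645 58.8 284 8
```

```text
row [ 2.092e+02  6.920e+01 -2.000e-01] [-0.   -0.03 -0.01] dist 220.0 t 4.45 gap 67.61308493763563 F [ 0.28  0.06 -2.62]
row [ 2.092e+02  6.920e+01 -2.000e-01] [-0.   -0.03 -0.01] dist 220.0 t 4.45 gap 67.61308493763563 F [ 0.28  0.06 -2.62]
```

jog_arm(ticks="40 13 0 0 0 0;85 28 0 0 0 0;130 43 0 0 0 0;170 56 0 0 0 0;200 66 0 0 0 0;209.2 69.2 0 0 0 0;209.2 69.2 0 0 0 0;209.2 69.2 0 0 0 0")

```text
clock: 5.25
tcp_pos: [644.3, 59.1, 282.9]
ee_rot: [[0.99, 0.139, -0.002], [0.139, -0.99, 0.0], [-0.002, -0.0, -1.0]]
wrist_force: [-0.3, 0.8, -1.8]
finger_gap: 67.9
grasp_force: 46.2
```

```bash
python3 - <<'E'
from h import *
for n in["top","wrist"]:
    im,K,R,t=cam(n); cv2.imwrite(f"pics/{n}2.png",im)
f=[status.get_obs()["wrist_force"]]; print(f)
E
python3 go.py 645 58.8 215 8
python3 -c "
import cv2,numpy as np
a=cv2.imread('pics/top2.png')[110:230,220:340];b=cv2.imread('pics/wrist2.png')
cv2.imwrite('pics/c2.png',np.hstack([cv2.resize(a,(400,400)),cv2.resize(b,(400,400))]))"
```

```text
[array([-1.20593825,  0.02333329, -2.14248644])]
row [ 0.8  0.5 69. ] [-0.    0.    0.02] dist 69.0 t 5.35 gap 67.54869940231997 F [-1.21  0.02 -2.14]
```

View pics/c2.png

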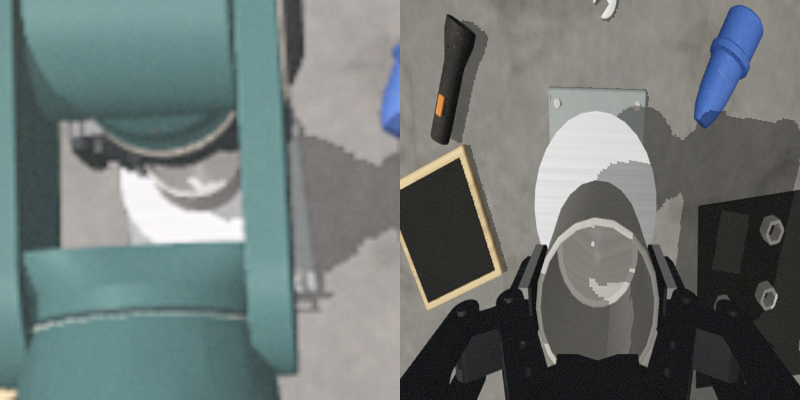

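The jar is held upright above the pan. It weighs about 2 N, so the pan should sink about 40 mm. I lower it onto the pan and release.

jog_arm(ticks="0.8 0.5 25 0 0 0;0.8 0.5 40 0 0 0;0.8 0.5 50 0 0 0;0.8 0.5 60 0 0 0;0.8 0.5 70 0 0 0;0.8 0.5 78 0 0 0;0.8 0.5 84 0 0 0;0.8 0.5 84 0 0 0")

```text
clock: 6.15
tcp_pos: [646.0, 58.5, 199.1]
ee_rot: [[0.99, 0.139, -0.001], [0.139, -0.99, 0.0], [-0.001, -0.0, -1.0]]
wrist_force: [-1.1, 0.9, -0.1]
finger_gap: 67.4
grasp_force: 46.3
```

jog_arm(ticks="0 0 0 0 0 0;0 0 0 0 0 0;0 0 0 0 0 0;0 0 0 0 0 0")

```text
clock: 6.55
tcp_pos: [646.1, 58.5, 200.2]
ee_rot: [[0.99, 0.139, 0.0], [0.139, -0.99, -0.0], [0.0, 0.0, -1.0]]
wrist_force: [-0.7, 0.6, -0.9]
finger_gap: 67.7
grasp_force: 46.3
```

jog_arm(ticks="0 0 0 0 0 0;0 0 0 0 0 0;0 0 0 0 0 0;0 0 0 0 0 0;0 0 0 0 0 0;0 0 0 0 0 0;0 0 0 0 0 0;0 0 0 0 0 0", finger_gap=85)

```text
clock: 7.35
tcp_pos: [646.0, 58.5, 199.9]
ee_rot: [[0.99, 0.139, 0.0], [0.139, -0.99, 0.0], [0.0, -0.0, -1.0]]
wrist_force: [-1.5, 0.9, 0.2]
finger_gap: 85.1
grasp_force: 0.0
```

jog_arm(ticks="0 0 -20 0 0 0;0 0 -60 0 0 0;0 0 -100 0 0 0;0 0 -140 0 0 0;0 0 -150 0 0 0;0 0 -150 0 0 0;0 0 -150 0 0 0")

```text
clock: 8.05
tcp_pos: [645.9, 58.5, 348.3]
ee_rot: [[0.99, 0.139, -0.002], [0.139, -0.99, -0.0], [-0.002, -0.0, -1.0]]
wrist_force: [-0.1, 0.6, -0.2]
finger_gap: 85.2
grasp_force: 0.0
```

```bash
python3 - <<'E'
from h import *
for n in["side","wrist"]:
    im,K,R,t=cam(n); cv2.imwrite(f"pics/{n}3.png",im)
    if n=="wrist": print(proj(K,R,t,[645,58.8,150-40+52]))
a=cv2.imread('pics/side3.png')[140:240,280:380];b=cv2.imread('pics/wrist3.png')
cv2.imwrite('pics/c3.png',np.hstack([cv2.resize(a,(400,400),interpolation=2),cv2.resize(b,(400,400))]))
E
```

```text
[314.7773153  189.01276878]
```

View pics/c3.png

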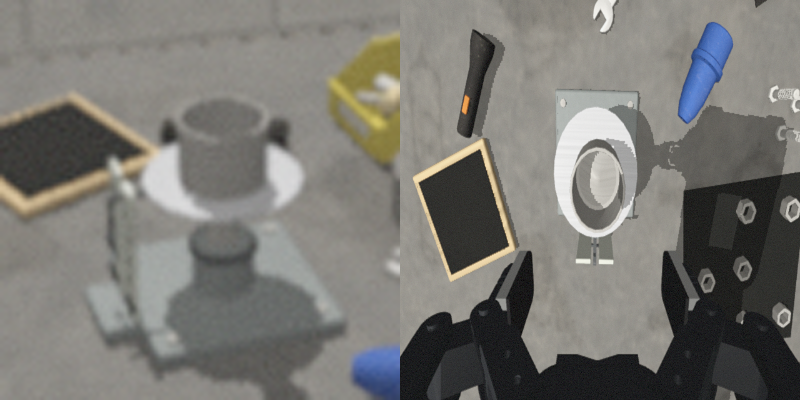

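The jar is upright on the pan and released. The black shape behind it in the side view is the torch. I measure the pan's sink from the shift of its front edge in the side view, using the empty-pan picture as the reference. Then I check the rim in the wrist view.

```bash
cat > sink.py <<'E'
from h import *
def edge(im,K,R,t):
    g=cv2.cvtColor(im,cv2.COLOR_BGR2GRAY).astype(float); out=[]
    c0=proj(K,R,t,[645,58.8,150])
    for du in range(-10,11,1):
        u=int(round(c0[0]))+du
        col=g[:,u-1:u+2].mean(1); lo=int(c0[1])-5; hi=int(c0[1])+50
        d=np.diff(col[lo:hi]); k=np.argmin(d); w=-d[max(0,k-2):k+3]; w=np.clip(w,0,None); out.append(lo+.5+((np.arange(len(w))+max(0,k-2))*w).sum()/w.sum())
    return np.median(out),np.std(out)
def sink(v=True):
    im,K,R,t=cam("side"); e0=edge(cv2.imread("pics/side0.png"),K,R,t); e=edge(im,K,R,t)
    f=lambda s:proj(K,R,t,[645,58.8-60,150-s])[1]
    ss=np.linspace(-5,110,500); s=np.interp(f(0)+e[0]-e0[0],[f(q) for q in ss],ss); print("sink",s.round(1),"ref",f(0).round(1),e0,e); return im
if __name__=="__main__":
    sink()
E
python3 - <<'E'
from sink import *
sink()
im,K,R,t=cam("wrist"); g=cv2.cvtColor(im,cv2.COLOR_BGR2GRAY)
hc=cv2.HoughCircles(cv2.GaussianBlur(g,(3,3),0)[80:280,200:440],cv2.HOUGH_GRADIENT,1,5,param1=120,param2=20,minRadius=30,maxRadius=80)
print((hc[0][:6]+[200,80,0]).round(1)); print(K[0,0],-R.T@t)
for z in (156,163,170): print(z,proj(K,R,t,[645,58.8,z]),ray(K,R,t,320,203,z))
cv2.imwrite("pics/c4.png",cv2.resize(im[80:280,220:420],(600,600),interpolation=2))
E
```

```text
sink 52.6 ref 182.8 (np.float64(182.5079365079365), np.float64(0.5534148235641628)) (np.float64(198.125), np.float64(4.878245700257028))
[[312.5 170.5  66.9]
 [315.5 187.5  41.6]
 [312.5 175.5  69. ]
 [323.5 184.5  49.4]
 [307.5 171.5  61.7]
 [314.5 192.5  45.2]]
348.58258568780366 [714.24177907  67.89418912 419.26769989]
156 [314.77791347 186.9529768 ] [632.56071734  52.88916253 156.        ]
163 [314.75809961 189.30912853] [634.73252737  53.28812977 163.        ]
170 [314.73725605 191.78772548] [636.90433741  53.687097   170.        ]
```

View pics/c4.png

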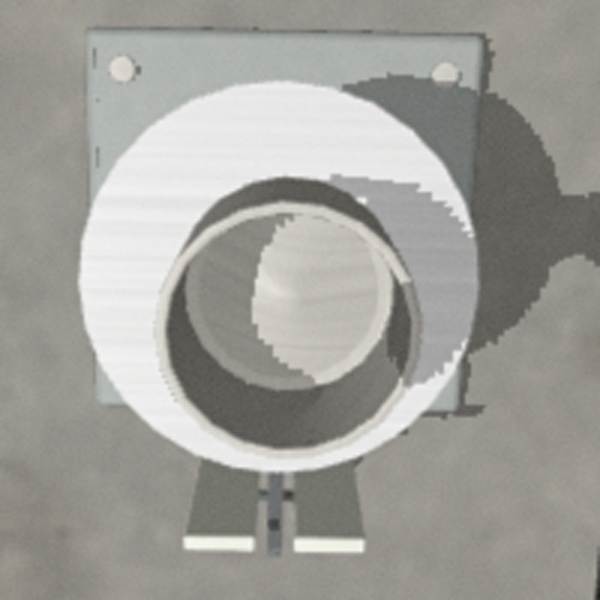

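Pan centre is at about (313,172) and 133 px wide, so the sink is about 40 mm. The rim is at (315.8,190.4) against a predicted (314.8,189.3), so the jar is centred to 2 mm. About 5 nuts should be needed. Next I get all the nuts in one wrist view.

```bash
python3 go.py 480 -265 330 0
cat > nuts.py <<'E'
from h import *
def nuts(save=None,thr=105):
    im,K,R,t=cam("wrist"); g=cv2.cvtColor(im,cv2.COLOR_BGR2GRAY)
    Q=np.array([538,-264.5]); out=[]
    m=(g>thr).astype(np.uint8); C=(-R.T@t)
    cs,h=cv2.findContours(m,cv2.RETR_EXTERNAL,cv2.CHAIN_APPROX_NONE)
    for c in cs:
        if not 250<cv2.contourArea(c)<6000: continue
        W=np.array([ray(K,R,t,u,v,18)[:2] for u,v in c[:,0]])
        M=np.zeros((1,)); ctr,rad=cv2.minEnclosingCircle(W.astype(np.float32)); ctr=np.array(ctr)
        if not 11<rad<24 or np.linalg.norm(ctr-Q)>190: continue
        k=cv2.moments(W.astype(np.float32).reshape(-1,1,2)); ctr=np.array([k["m10"],k["m01"]])/k["m00"]
        d=W-ctr; n=np.linalg.norm(d,axis=1); th=np.arctan2(d[:,1],d[:,0])
        ph=np.angle((n**6*np.exp(6j*th)).sum())/6   # a corner direction
        flat=(np.degrees(ph)+30+30)%60-30           # a flat normal in -30..30
        out.append((ctr[0],ctr[1],flat)); print("nut",ctr.round(1),"flat-normal",flat.round(1),"rad",round(rad,1),"area-eq",np.sqrt(k["m00"]/.866).round(1))
    if save: cv2.imwrite(save,im)
    return out
E
python3 sink.py
```

```text
row [-209.3  297.3   18.7] [-0.    0.12  8.  ] dist 364.0 t 8.25 gap 84.94117892405274 F [ 0.76 -0.39 -0.17]
sink 47.7 ref 182.8 (np.float64(182.5079365079365), np.float64(0.5534148235641628)) (np.float64(196.6958762886598), np.float64(4.7955752828939575))
```

jog_arm(ticks="-209 297 19 0 0 8;-209 297 19 0 0 8;-209 297 19 0 0 8;-209 297 19 0 0 8;-209 297 19 0 0 8;-209 297 19 0 0 8;-209 297 19 0 0 8;-209 297 19 0 0 8", finger_gap=50)

```text
clock: 9.1
tcp_pos: [478.3, -267.8, 330.2]
ee_rot: [[1.0, -0.003, -0.001], [-0.003, -1.0, -0.0], [-0.001, 0.0, -1.0]]
wrist_force: [1.1, 0.9, 0.0]
finger_gap: 50.2
grasp_force: 0.0
```

jog_arm(ticks="0 0 0 0 0 0;0 0 0 0 0 0;0 0 0 0 0 0")

```text
clock: 9.4
tcp_pos: [481.0, -263.6, 330.9]
ee_rot: [[1.0, 0.001, 0.0], [0.001, -1.0, 0.0], [0.0, -0.0, -1.0]]
wrist_force: [0.1, -0.2, 0.3]
finger_gap: 50.2
grasp_force: 0.0
```

```bash
python3 - <<'E'
from nuts import *
nuts("pics/w5.png")
from sink import *
im,K,R,t=cam("side");g=cv2.cvtColor(im,cv2.COLOR_BGR2GRAY); cv2.imwrite("pics/side5.png",im)
c0=proj(K,R,t,[645,58.8,150]);print(c0)
print(g[int(c0[1])-2:int(c0[1])+36:1,int(c0[0])-18:int(c0[0])+19:6])
E
python3 go.py 480 -265 330 0
```

```text
nut [ 463.2 -289.5] flat-normal -19.7 rad 16.2 area-eq 28.1
nut [ 486.7 -363.7] flat-normal -15.8 rad 17.0 area-eq 28.5
nut [ 514.5 -190.5] flat-normal 14.8 rad 16.0 area-eq 27.8
nut [ 541.3 -259.1] flat-normal 21.8 rad 15.6 area-eq 27.2
nut [ 617.7 -241.2] flat-normal 19.9 rad 16.0 area-eq 27.7
nut [ 628.9 -325.2] flat-normal -27.7 rad 16.2 area-eq 20.5
[335.14168821 172.68083797]
[[142 125 110 116 120 122 144]
 [149 105 113 112 118 102 140]
 [150  83 120 117 124  88 143]
 [150  68 144 119 139  82 144]
 [154  67 143 137 137  77 143]
 [167 112 125 135 116 105 147]
 [186 179 120 120 112 160 146]
 [183 208 120 116 115 192 146]
 [182 213 122 119 108 201 152]
 [201 214 120 117 111 200 173]
 [209 213 122 119 116 200 201]
 [212 213 120 121 1
[... 218 characters left out ...]
8 153 198]
 [176 225 147 123 141 154 173]
 [158 226 152 140 155 157 152]
 [153 220 176 153 153 162 147]
 [152 201 206 156 154 163 148]
 [150 169 211 153 153 156 147]
 [148 154 187 153 146 156 149]
 [142 152 154 140 144 166 151]
 [143 153 134 122 133 184 151]
 [144 149 115 120 121 173 152]
 [143 149 108 120 108 166 151]
 [146 155 112 117 110 168 150]
 [152 169 111 118 113 171 157]
 [163 173 110 121 111 170 161]
 [173 175  99 119  95 169 166]
 [174 173  82 108  82 169 171]
 [173 174  83  91  76 169 169]
 [175 171  97  77  83 174 172]
 [174 173 104  90  91 171 166]
 [173 174 102  99  93 169 170]]
row [-1.   1.3  0.9] [-0.01 -0.    0.09] dist 2.0 t 9.5 gap 50.22897142986987 F [ 0.37  0.49 -1.11]
```

View pics/w5.png

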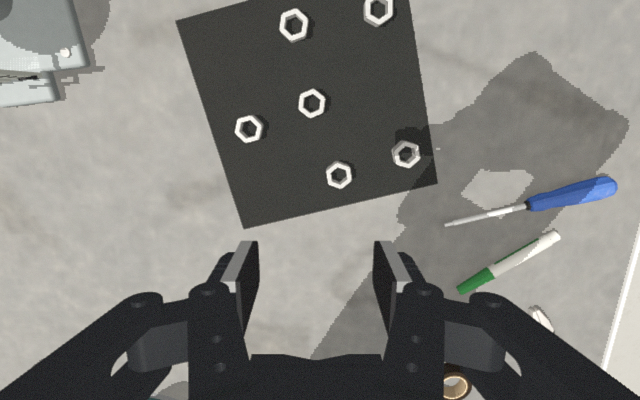

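All six nuts are measured, and they agree with the top view to about 2 mm. I start with the nut at (514.5,-190.5), where tool yaw -15 puts the fingers on its flats.

```bash
sed -i 's/range(-10,11,1)/range(-14,-4)/' sink.py; python3 sink.py; python3 go.py 514.5 -190.5 130 -15.2
```

```text
sink 38.6 ref 182.8 (np.float64(181.70026454047655), np.float64(0.7775559227713753)) (np.float64(193.22297724399493), np.float64(1.1530567483661152))
row [ 33.6 -73.2 200.9] [-1.000e-02 -0.000e+00  1.528e+01] dist 216.0 t 9.55 gap 49.89356315275812 F [ 0.6  -0.25  0.2 ]
```

jog_arm(ticks="34 -73 50 0 0 15;34 -73 100 0 0 15;34 -73 150 0 0 15;34 -73 190 0 0 15;33.6 -73.2 201 0 0 15.3;33.6 -73.2 201 0 0 15.3;33.6 -73.2 201 0 0 15.3", finger_gap=45)

```text
clock: 10.25
tcp_pos: [514.5, -191.3, 131.0]
ee_rot: [[0.965, -0.263, 0.0], [-0.263, -0.965, -0.0], [0.0, 0.0, -1.0]]
wrist_force: [0.3, -0.5, 1.1]
finger_gap: 45.1
grasp_force: 0.0
```

```bash
python3 go.py 514.5 -190.5 77 -15.2
python3 - <<'E'
from nuts import *
im,K,R,t=cam("wrist"); cv2.imwrite("pics/w6.png",im); print([proj(K,R,t,p).round() for p in ([514.5,-190.5,18],[541.3,-259.1,18])])
E
```

```text
row [-0.2 -0.7 54. ] [ 0.   -0.01 -0.05] dist 54.0 t 10.25 gap 45.13021862024579 F [ 0.31 -0.48  1.12]
[array([313., 223.]), array([425., 145.])]
```

View pics/w6.png

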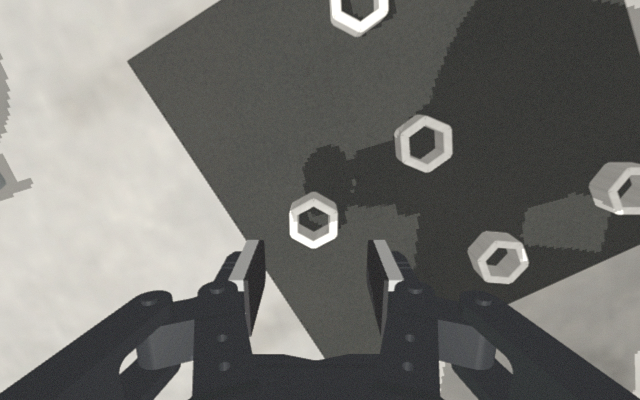

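The nut is at (313,220), with vertical flats facing the two fingers and midway between them. The prediction was (313,223), so I grasp it.

jog_arm(ticks="0 -0.7 40 0 0 0;0 -0.7 54 0 0 0;0 -0.7 54 0 0 0;0 -0.7 54 0 0 0")

```text
clock: 10.7
tcp_pos: [514.8, -191.1, 77.6]
ee_rot: [[0.965, -0.264, 0.001], [-0.264, -0.965, -0.001], [0.001, 0.0, -1.0]]
wrist_force: [-0.1, -0.5, 0.2]
finger_gap: 44.8
grasp_force: 0.0
```

jog_arm(ticks="0 0 0 0 0 0;0 0 0 0 0 0;0 0 0 0 0 0;0 0 0 0 0 0;0 0 0 0 0 0", finger_gap=15, squeeze=40)

```text
clock: 11.2
tcp_pos: [514.9, -191.2, 77.9]
ee_rot: [[0.965, -0.264, 0.002], [-0.264, -0.965, -0.001], [0.002, 0.0, -1.0]]
wrist_force: [-3.1, 0.7, 7.7]
finger_gap: 26.1
grasp_force: 39.5
```

jog_arm(ticks="0 0 -30 0 0 0;0 0 -80 0 0 0;0 0 -130 0 0 0;0 0 -180 0 0 0;0 0 -193 0 0 0;0 0 -193 0 0 0")

```text
clock: 11.8
tcp_pos: [514.7, -191.0, 272.3]
ee_rot: [[0.965, -0.264, 0.005], [-0.264, -0.965, -0.002], [0.005, 0.001, -1.0]]
wrist_force: [-0.1, -0.4, -1.0]
finger_gap: 25.9
grasp_force: 39.9
```

```bash
python3 go.py 644 58.5 240 -15.2
```

```text
row [  58.7 -274.8   32.4] [ 0.04 -0.29 -0.1 ] dist 283.0 t 11.8 gap 25.88564063803651 F [-0.05 -0.43 -1.01]
```

jog_arm(ticks="10 -48 0 0 0 0;20 -96 0 0 0 0;31 -144 0 0 0 0;41 -192 0 0 0 0;51 -240 0 0 0 0;58.7 -274.8 0 0 0 0;58.7 -274.8 0 0 0 0;58.7 -274.8 0 0 0 0")

```text
clock: 12.6
tcp_pos: [643.1, 59.3, 266.9]
ee_rot: [[0.965, -0.263, -0.003], [-0.263, -0.965, -0.0], [-0.003, 0.001, -1.0]]
wrist_force: [0.1, -1.6, -0.7]
finger_gap: 26.3
grasp_force: 39.9
```

jog_arm(ticks="0 0 15 0 0 0;0 0 30 0 0 0;0 0 32 0 0 0;0 0 32 0 0 0;0 0 32 0 0 0")

```text
clock: 13.1
tcp_pos: [643.3, 58.4, 237.2]
ee_rot: [[0.964, -0.264, 0.0], [-0.264, -0.964, 0.0], [0.0, -0.0, -1.0]]
wrist_force: [0.1, 0.7, -0.2]
finger_gap: 26.0
grasp_force: 39.9
```

```bash
python3 go.py 644 58.5 240 -15.2
```

```text
row [ 0.6 -0.3 -2.8] [-0.01 -0.02 -0.13] dist 3.0 t 13.1 gap 26.049903540209982 F [ 0.08  0.66 -0.18]
```

jog_arm(ticks="0.6 0 -5 0 0 0;0.6 0 -5 0 0 0")

```text
clock: 13.3
tcp_pos: [644.3, 58.5, 243.4]
ee_rot: [[0.965, -0.264, 0.002], [-0.264, -0.965, 0.0], [0.002, -0.001, -1.0]]
wrist_force: [0.2, 0.0, -0.2]
finger_gap: 26.0
grasp_force: 39.9
```

jog_arm(ticks="0 0 0 0 0 0;0 0 0 0 0 0;0 0 0 0 0 0;0 0 0 0 0 0", finger_gap=45)

```text
clock: 13.7
tcp_pos: [643.9, 58.6, 241.8]
ee_rot: [[0.965, -0.264, -0.0], [-0.264, -0.965, 0.0], [-0.0, 0.0, -1.0]]
wrist_force: [0.1, 0.6, 0.1]
finger_gap: 45.0
grasp_force: 0.0
```

jog_arm(ticks="0 0 -30 0 0 0;0 0 -60 0 0 0;0 0 -60 0 0 0;0 0 -60 0 0 0;0 0 -60 0 0 0;0 0 -60 0 0 0;0 0 -60 0 0 0;0 0 -60 0 0 0")

```text
clock: 14.5
tcp_pos: [643.9, 58.6, 301.4]
ee_rot: [[0.965, -0.264, -0.001], [-0.264, -0.965, -0.0], [-0.001, 0.0, -1.0]]
wrist_force: [0.5, 0.3, -0.4]
finger_gap: 45.0
grasp_force: 0.0
```

```bash
python3 - <<'E'
from sink import *
sink(); im,K,R,t=cam("wrist"); cv2.imwrite("pics/w7.png",im)
c=proj(K,R,t,[644,58.5,120]).astype(int); print(c); cv2.imwrite("pics/c7.png",cv2.resize(im[max(0,c[1]-70):c[1]+90,c[0]-80:c[0]+80],(500,500)))
E
```

```text
sink 47.3 ref 182.8 (np.float64(181.70026454047655), np.float64(0.7775559227713753)) (np.float64(195.77341313162822), np.float64(1.026430129052591))
[314 189]
```

View pics/c7.png

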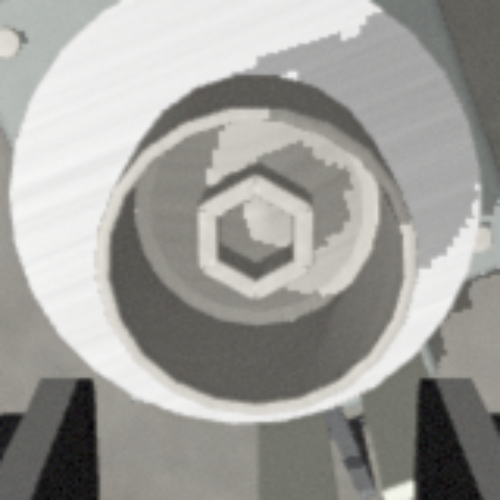

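```bash
python3 go.py 480 -265 330 0
```

```text
row [-72.7 355.4 -28.2] [  0.     0.02 -15.31] dist 364.0 t 14.6 gap 44.87088650604661 F [-0.26  0.68 -0.04]
```

The nut lies flat inside the jar, at crop (256,235), and the sink went from 38.6 to 47.3 mm. I'll drop the rest off-centre so they don't stack. Next is the nut at (541.3,-259.1), yaw -8.2, with a look from hover to confirm it hasn't been knocked.

```bash
python3 go.py 541.3 -259.1 150 -8.2
```

```text
row [-15.1 333.5 151.7] [ 0.    0.02 -7.11] dist 367.0 t 14.6 gap 44.87088650604661 F [-0.26  0.68 -0.04]
```

jog_arm(ticks="-2 50 0 0 0 0;-4 100 0 0 0 -2;-7 150 10 0 0 -4;-9 195 30 0 0 -6;-11 237 55 0 0 -7;-13 275 85 0 0 -7.1;-14 305 120 0 0 -7.1;-15 333.5 151.7 0 0 -7.1")

```text
clock: 15.4
tcp_pos: [540.5, -260.5, 148.9]
ee_rot: [[0.99, -0.143, 0.0], [-0.143, -0.99, -0.0], [0.0, 0.0, -1.0]]
wrist_force: [0.4, -0.4, 0.3]
finger_gap: 45.1
grasp_force: 0.0
```

jog_arm(ticks="0 0 0 0 0 0;0 0 0 0 0 0;0 0 0 0 0 0")

```text
clock: 15.7
tcp_pos: [542.2, -258.7, 151.7]
ee_rot: [[0.99, -0.142, 0.002], [-0.142, -0.99, -0.001], [0.002, 0.0, -1.0]]
wrist_force: [-0.2, 0.3, -0.2]
finger_gap: 45.4
grasp_force: 0.0
```

```bash
python3 -c "
from nuts import *
nuts(None,115)"
python3 go.py 541.3 -259.1 77 -8.2
```

```text
nut [ 396.5 -338.7] flat-normal -6.3 rad 22.9 area-eq 24.4
nut [ 425.  -142.2] flat-normal -9.8 rad 23.2 area-eq 25.0
nut [ 464.8 -282.1] flat-normal 24.8 rad 19.0 area-eq 19.8
nut [ 489.2 -362.6] flat-normal -15.3 rad 19.1 area-eq 31.3
nut [ 498.8 -301. ] flat-normal -20.0 rad 19.5 area-eq 17.6
nut [ 512.4 -207. ] flat-normal 2.9 rad 19.6 area-eq 17.6
nut [ 542.4 -259.2] flat-normal 22.8 rad 16.7 area-eq 28.7
nut [ 618.  -241.2] flat-normal 18.4 rad 15.4 area-eq 27.4
nut [ 632.8 -325.2] flat-normal -27.0 rad 16.5 area-eq 28.5
row [-1.   0.6 74.8] [ 0.03 -0.12  0.04] dist 75.0 t 15.75 gap 45.024193133328865 F [-0.7   0.14  0.1 ]
```

jog_arm(ticks="-0.5 0.5 50 0 0 0;-0.5 0.5 70 0 0 0;-0.5 0.5 75 0 0 0;-0.5 0.5 75 0 0 0;-0.5 0.5 75 0 0 0")

```text
clock: 16.25
tcp_pos: [541.8, -259.6, 77.3]
ee_rot: [[0.99, -0.142, 0.002], [-0.142, -0.99, -0.001], [0.002, 0.001, -1.0]]
wrist_force: [0.3, 0.4, 0.1]
finger_gap: 44.5
grasp_force: 0.0
```

jog_arm(ticks="0 0 0 0 0 0;0 0 0 0 0 0;0 0 0 0 0 0;0 0 0 0 0 0;0 0 0 0 0 0", finger_gap=15, squeeze=40)

```text
clock: 16.75
tcp_pos: [541.5, -259.8, 77.1]
ee_rot: [[0.99, -0.143, 0.002], [-0.143, -0.99, -0.001], [0.002, 0.001, -1.0]]
wrist_force: [-1.3, 2.1, 8.2]
finger_gap: 25.8
grasp_force: 39.6
```

jog_arm(ticks="0 0 -30 0 0 0;0 0 -80 0 0 0;0 0 -130 0 0 0;0 0 -180 0 0 0;0 0 -193 0 0 0;0 0 -193 0 0 0;0 0 -193 0 0 0")

```text
clock: 17.45
tcp_pos: [540.6, -259.4, 267.2]
ee_rot: [[0.99, -0.143, -0.001], [-0.143, -0.99, 0.0], [-0.001, -0.0, -1.0]]
wrist_force: [0.5, -0.7, -1.0]
finger_gap: 25.9
grasp_force: 39.8
```

```bash
python3 go.py 644 68 236 -7.5
```

```text
row [  55.6 -338.8   31.3] [-0.02  0.04 -0.71] dist 345.0 t 17.45 gap 25.906067575865404 F [ 0.53 -0.66 -1.03]
```

jog_arm(ticks="8 -49 0 0 0 0;16 -98 0 0 0 0;24 -147 0 0 0 0;32 -196 0 0 0 0;40 -245 0 0 0 0;48 -293 0 0 0 0;55.6 -338.8 0 0 0 0;55.6 -338.8 0 0 0 0")

```text
clock: 18.25
tcp_pos: [644.5, 72.4, 265.2]
ee_rot: [[0.99, -0.139, -0.004], [-0.139, -0.99, 0.001], [-0.004, -0.0, -1.0]]
wrist_force: [-0.1, -0.8, -0.5]
finger_gap: 26.1
grasp_force: 39.8
```

jog_arm(ticks="0 0 15 0 0 0;0 0 28 0 0 0;0 0 28 0 0 0;0 0 28 0 0 0;0 0 28 0 0 0")

```text
clock: 18.75
tcp_pos: [644.3, 67.2, 240.6]
ee_rot: [[0.99, -0.144, 0.001], [-0.144, -0.99, 0.0], [0.001, -0.0, -1.0]]
wrist_force: [-0.3, 0.3, 1.1]
finger_gap: 25.9
grasp_force: 39.8
```

jog_arm(ticks="0 0 0 0 0 0;0 0 0 0 0 0;0 0 0 0 0 0;0 0 0 0 0 0", finger_gap=45)

```text
clock: 19.15
tcp_pos: [644.2, 67.9, 240.4]
ee_rot: [[0.99, -0.143, 0.0], [-0.143, -0.99, 0.0], [0.0, -0.0, -1.0]]
wrist_force: [0.3, -0.1, -0.3]
finger_gap: 44.7
grasp_force: 0.0
```

jog_arm(ticks="0 0 -30 0 0 0;0 0 -60 0 0 0;0 0 -60 0 0 0;0 0 -60 0 0 0;0 0 -60 0 0 0;0 0 -60 0 0 0;0 0 -60 0 0 0;0 0 -60 0 0 0")

```text
clock: 19.95
tcp_pos: [644.2, 67.8, 299.7]
ee_rot: [[0.99, -0.143, -0.001], [-0.143, -0.99, -0.0], [-0.001, 0.0, -1.0]]
wrist_force: [0.3, -0.0, -0.1]
finger_gap: 45.1
grasp_force: 0.0
```

```bash
python3 sink.py
python3 go.py 618 -241.2 150 -11
```

```text
sink 55.6 ref 182.8 (np.float64(181.70026454047655), np.float64(0.7775559227713753)) (np.float64(198.18479470270563), np.float64(13.363357008440223))
row [ 18.2 309.6 149.9] [0.01 0.02 2.8 ] dist 344.0 t 20.0 gap 44.904164097418764 F [-0.54  0.02  0.4 ]
```

The sink is 55.6 mm, so nut 2 is in. Next is the nut at (618,-241).

jog_arm(ticks="3 50 0 0 0 0;6 100 0 0 0 2.8;9 150 10 0 0 2.8;12 200 30 0 0 2.8;14 240 55 0 0 2.8;16 272 90 0 0 2.8;18.2 300 125 0 0 2.8;18.2 309.6 150 0 0 2.8")

```text
clock: 20.8
tcp_pos: [617.0, -243.5, 147.5]
ee_rot: [[0.981, -0.193, -0.002], [-0.193, -0.981, 0.0], [-0.002, -0.0, -1.0]]
wrist_force: [0.5, -0.1, -0.1]
finger_gap: 44.6
grasp_force: 0.0
```

jog_arm(ticks="0 0 0 0 0 0;0 0 0 0 0 0;0 0 0 0 0 0")

```text
clock: 21.1
tcp_pos: [618.9, -240.6, 152.4]
ee_rot: [[0.982, -0.19, 0.002], [-0.19, -0.982, -0.001], [0.002, 0.0, -1.0]]
wrist_force: [1.3, -0.0, 1.3]
finger_gap: 45.0
grasp_force: 0.0
```

```bash
python3 -c "
from nuts import *
nuts(None,115)" | grep -v 'rad [12][9023]'
python3 go.py 618 -241.2 77 -11
```

```text
nut [ 619.  -241.3] flat-normal 19.6 rad 16.7 area-eq 28.8
nut [ 634.2 -324.7] flat-normal -25.2 rad 17.2 area-eq 28.9
row [-1.   0.8 75.4] [ 0.03 -0.16  0.05] dist 75.0 t 21.15 gap 44.94126107819082 F [ 0.17  0.48 -0.23]
```

jog_arm(ticks="-0.3 0.8 50 0 0 0;-0.3 0.8 70 0 0 0;-0.3 0.8 75 0 0 0;-0.3 0.8 75 0 0 0;-0.3 0.8 75 0 0 0")

```text
clock: 21.65
tcp_pos: [618.5, -242.0, 77.5]
ee_rot: [[0.982, -0.19, 0.003], [-0.19, -0.982, -0.001], [0.003, 0.001, -1.0]]
wrist_force: [1.4, 0.4, -0.0]
finger_gap: 45.3
grasp_force: 0.0
```

jog_arm(ticks="0 0 0 0 0 0;0 0 0 0 0 0;0 0 0 0 0 0;0 0 0 0 0 0;0 0 0 0 0 0", finger_gap=15, squeeze=40)

```text
clock: 22.15
tcp_pos: [618.3, -242.1, 77.2]
ee_rot: [[0.982, -0.191, 0.002], [-0.191, -0.982, -0.001], [0.002, 0.0, -1.0]]
wrist_force: [-0.9, 1.5, 7.5]
finger_gap: 25.7
grasp_force: 39.6
```

jog_arm(ticks="0 0 -30 0 0 0;0 0 -80 0 0 0;0 0 -130 0 0 0;0 0 -180 0 0 0;0 0 -193 0 0 0;0 0 -193 0 0 0;0 0 -193 0 0 0")

```text
clock: 22.85
tcp_pos: [617.4, -241.8, 267.2]
ee_rot: [[0.982, -0.191, -0.001], [-0.191, -0.982, 0.0], [-0.001, -0.0, -1.0]]
wrist_force: [-0.5, 0.9, -1.1]
finger_gap: 25.6
grasp_force: 39.8
```

```bash
python3 go.py 644 49 230 -10.7
```

```text
row [ -29.3 -290.5   37.3] [-0.01  0.05 -0.3 ] dist 294.0 t 22.85 gap 25.61359312695207 F [-0.46  0.9  -1.11]
```

jog_arm(ticks="-5 -49 0 0 0 0;-10 -98 0 0 0 0;-15 -147 0 0 0 0;-20 -196 0 0 0 0;-25 -245 0 0 0 0;-29.3 -290.5 0 0 0 0;-29.3 -290.5 0 0 0 0;-29.3 -290.5 0 0 0 0")

```text
clock: 23.65
tcp_pos: [643.9, 49.8, 265.9]
ee_rot: [[0.982, -0.189, -0.003], [-0.189, -0.982, -0.0], [-0.003, 0.001, -1.0]]
wrist_force: [-0.5, -1.6, -0.5]
finger_gap: 25.7
grasp_force: 39.8
```

jog_arm(ticks="0 0 18 0 0 0;0 0 35 0 0 0;0 0 35 0 0 0;0 0 35 0 0 0;0 0 35 0 0 0")

```text
clock: 24.15
tcp_pos: [644.5, 48.4, 233.6]
ee_rot: [[0.981, -0.191, 0.001], [-0.191, -0.981, -0.0], [0.001, -0.0, -1.0]]
wrist_force: [0.2, -0.7, -0.3]
finger_gap: 25.9
grasp_force: 39.8
```

jog_arm(ticks="0 0 0 0 0 0;0 0 0 0 0 0;0 0 0 0 0 0;0 0 0 0 0 0", finger_gap=45)

```text
clock: 24.55
tcp_pos: [644.3, 48.9, 233.4]
ee_rot: [[0.982, -0.191, 0.0], [-0.191, -0.982, 0.0], [0.0, -0.0, -1.0]]
wrist_force: [0.2, -0.1, -0.6]
finger_gap: 45.4
grasp_force: 0.0
```

jog_arm(ticks="0 0 -30 0 0 0;0 0 -65 0 0 0;0 0 -65 0 0 0;0 0 -65 0 0 0;0 0 -65 0 0 0;0 0 -65 0 0 0;0 0 -65 0 0 0;0 0 -65 0 0 0")

```text
clock: 25.35
tcp_pos: [644.2, 48.8, 297.7]
ee_rot: [[0.982, -0.191, -0.001], [-0.191, -0.982, -0.0], [-0.001, 0.0, -1.0]]
wrist_force: [0.1, -0.1, -0.2]
finger_gap: 45.7
grasp_force: 0.0
```

```bash
python3 sink.py
python3 go.py 633.5 -325 150 3
```

```text
sink 12.3 ref 182.8 (np.float64(181.70026454047655), np.float64(0.7775559227713753)) (np.float64(185.4099439495546), np.float64(15.885223467607986))
row [ 60.9 369.  147.8] [  0.     0.03 -14.01] dist 402.0 t 25.4 gap 45.30581829094326 F [-0.03  0.13  1.2 ]
```

The edge finder locked onto something else: the spread is 16 px. I restrict its search window.

```bash
cat > sink.py <<'E'
from h import *
import sys
ex=float(sys.argv[1])
im,K,R,t=cam("side"); f=lambda s:proj(K,R,t,[645,-1.2,150-s])[1]
def edge(im,s):
    g=cv2.cvtColor(im,cv2.COLOR_BGR2GRAY).astype(float); out=[]; c0=proj(K,R,t,[645,58.8,150]); lo=int(f(s))-6
    for du in range(-14,-4):
        u=int(round(c0[0]))+du; d=-np.diff(g[lo:lo+12,u-1:u+2].mean(1)); k=int(np.argmax(d)); a=max(0,k-2); w=np.clip(d[a:k+3],0,None)
        out.append(lo+.5+((np.arange(len(w))+a)*w).sum()/w.sum())
    return np.array(out)
d=edge(im,ex)-edge(cv2.imread("pics/side0.png"),0); ss=np.linspace(-5,110,500)
print("sink",[np.interp(f(0)+q,[f(x) for x in ss],ss).round(1) for q in (np.median(d),d.min(),d.max())])
cv2.imwrite("pics/side_last.png",im)
E
python3 sink.py 64; python3 sink.py 60; python3 sink.py 55
python3 - <<'E'
from h import *
im,K,R,t=cam("wrist"); cv2.imwrite("pics/w8.png",im)
c=proj(K,R,t,[644,58.5,120]).astype(int); a=cv2.resize(im[max(0,c[1]-70):c[1]+90,c[0]-80:c[0]+80],(400,400)); b=cv2.resize(cv2.imread("pics/side_last.png")[140:240,280:380],(400,400))
cv2.imwrite("pics/c8.png",np.hstack([a,b]))
E
```

```text
sink [np.float64(63.9), np.float64(62.2), np.float64(67.4)]
sink [np.float64(63.9), np.float64(62.4), np.float64(67.6)]
sink [np.float64(63.9), np.float64(62.3), np.float64(67.4)]
```

View pics/c8.png

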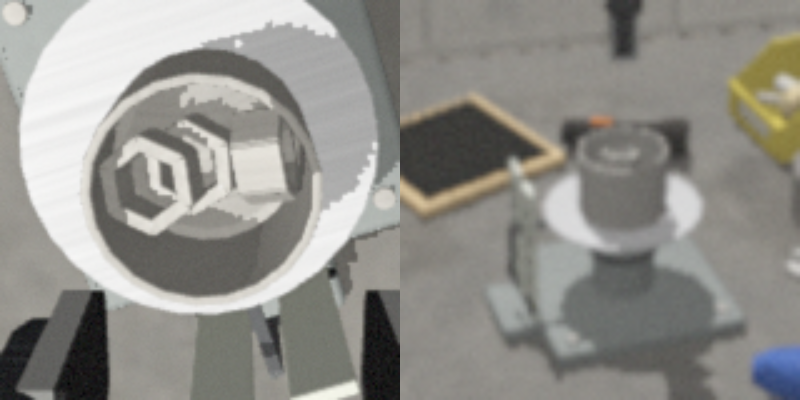

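Three nuts are in and below the rim, tilted in the upper left of the jar, with free space towards -x. The sink is 63.9 mm by measurement, or about 66 when rescaled by the 8.8 mm steps. Two more are expected. Next is the nut at (633.5,-325), yaw 3.

jog_arm(ticks="8 49 0 0 0 0;16 98 0 0 0 -5;24 147 0 0 0 -10;32 196 0 0 0 -14;40 245 0 0 0 -14;48 293 10 0 0 -14;56 335 35 0 0 -14;60 362 70 0 0 -14")

```text
clock: 26.4
tcp_pos: [634.0, -321.2, 229.1]
ee_rot: [[0.999, 0.051, 0.003], [0.051, -0.999, -0.002], [0.003, 0.002, -1.0]]
wrist_force: [0.6, 0.2, -0.5]
finger_gap: 45.1
grasp_force: 0.0
```

jog_arm(ticks="0 0 0 0 0 0;0 0 0 0 0 0;0 0 0 0 0 0")

```text
clock: 26.7
tcp_pos: [634.6, -317.4, 229.7]
ee_rot: [[0.999, 0.053, 0.002], [0.053, -0.999, -0.001], [0.002, 0.001, -1.0]]
wrist_force: [0.5, -0.6, 0.1]
finger_gap: 44.7
grasp_force: 0.0
```

```bash
python3 go.py 633.5 -325 150 3
python3 -c "
from nuts import *
nuts(None,115)" | grep -v 'rad [12][9023]'
```

```text
row [-1.6  7.5 79.7] [ 0.04 -0.09  0.03] dist 80.0 t 26.7 gap 44.666944290479556 F [ 0.53 -0.64  0.1 ]
nut [ 471.9 -289.9] flat-normal 28.2 rad 17.0 area-eq 26.2
nut [ 633.9 -326. ] flat-normal -26.5 rad 16.0 area-eq 28.0
```

jog_arm(ticks="-1 8 45 0 0 0;-1 8 90 0 0 0;-1 8 130 0 0 0;-1 8 148 0 0 0;-1 8 152.5 0 0 0;-1 8 152.5 0 0 0;-1 8 152.5 0 0 0")

```text
clock: 27.45
tcp_pos: [634.5, -326.3, 78.5]
ee_rot: [[0.999, 0.053, 0.003], [0.053, -0.999, -0.002], [0.003, 0.002, -1.0]]
wrist_force: [-0.6, 0.3, 0.7]
finger_gap: 45.0
grasp_force: 0.0
```

jog_arm(ticks="0 0 0 0 0 0;0 0 0 0 0 0;0 0 0 0 0 0;0 0 0 0 0 0;0 0 0 0 0 0", finger_gap=15, squeeze=40)

```text
clock: 27.95
tcp_pos: [634.2, -326.4, 77.9]
ee_rot: [[0.999, 0.052, 0.002], [0.052, -0.999, -0.001], [0.002, 0.001, -1.0]]
wrist_force: [-0.6, 0.1, 8.4]
finger_gap: 26.1
grasp_force: 39.5
```

jog_arm(ticks="0 0 -30 0 0 0;0 0 -80 0 0 0;0 0 -130 0 0 0;0 0 -180 0 0 0;0 0 -193 0 0 0;0 0 -193 0 0 0;0 0 -193 0 0 0")

```text
clock: 28.65
tcp_pos: [633.3, -325.9, 267.7]
ee_rot: [[0.999, 0.052, -0.001], [0.052, -0.999, 0.0], [-0.001, -0.0, -1.0]]
wrist_force: [-0.2, -0.3, -0.7]
finger_gap: 25.9
grasp_force: 39.8
```

```bash
python3 go.py 636 57 225 3.5
```

```text
row [  22.7 -382.2   42.8] [-0.03  0.04 -0.51] dist 385.0 t 28.65 gap 25.906944848401796 F [-0.2  -0.31 -0.7 ]
```

jog_arm(ticks="3 -49 0 0 0 0;6 -98 0 0 0 0;9 -147 0 0 0 0;12 -196 0 0 0 0;15 -245 0 0 0 0;18 -294 0 0 0 0;21 -343 0 0 0 0;22.7 -382.2 0 0 0 0")

```text
clock: 29.45
tcp_pos: [635.4, 59.4, 266.3]
ee_rot: [[0.999, 0.053, -0.003], [0.053, -0.999, 0.0], [-0.003, -0.0, -1.0]]
wrist_force: [0.6, -0.0, -0.4]
finger_gap: 25.7
grasp_force: 39.8
```

jog_arm(ticks="0 0 0 0 0 0;0 0 15 0 0 0;0 0 35 0 0 0;0 0 42 0 0 0;0 0 42 0 0 0;0 0 42 0 0 0")

```text
clock: 30.05
tcp_pos: [636.3, 56.2, 226.6]
ee_rot: [[0.999, 0.051, -0.0], [0.051, -0.999, -0.0], [-0.0, 0.0, -1.0]]
wrist_force: [0.2, 0.1, -0.9]
finger_gap: 25.9
grasp_force: 39.8
```

jog_arm(ticks="0 0 0 0 0 0;0 0 0 0 0 0;0 0 0 0 0 0;0 0 0 0 0 0", finger_gap=45)

```text
clock: 30.45
tcp_pos: [636.3, 56.9, 227.0]
ee_rot: [[0.999, 0.052, 0.0], [0.052, -0.999, 0.0], [0.0, -0.0, -1.0]]
wrist_force: [0.6, -0.1, 0.3]
finger_gap: 45.2
grasp_force: 0.0
```

jog_arm(ticks="0 0 -30 0 0 0;0 0 -72 0 0 0;0 0 -72 0 0 0;0 0 -72 0 0 0;0 0 -72 0 0 0;0 0 -72 0 0 0;0 0 -72 0 0 0;0 0 -72 0 0 0")

```text
clock: 31.25
tcp_pos: [636.2, 56.9, 298.2]
ee_rot: [[0.999, 0.052, -0.001], [0.052, -0.999, -0.0], [-0.001, -0.0, -1.0]]
wrist_force: [-0.7, -0.7, -0.4]
finger_gap: 45.1
grasp_force: 0.0
```

```bash
python3 sink.py 74
python3 go.py 464 -289.7 150 10
```

```text
sink [np.float64(74.6), np.float64(71.7), np.float64(91.2)]
row [-190.   337.1  148.4] [-0.    0.03 -7.01] dist 414.0 t 31.3 gap 44.56779334671036 F [ 0.68 -0.48 -0.74]
```

The sink is about 75 mm, still short of 78.5, so a fifth nut is needed. I take the one at (464,-289.7), yaw 10.

jog_arm(ticks="-24 43 0 0 0 0;-48 86 0 0 0 0;-72 129 0 0 0 -3;-96 172 0 0 0 -7;-120 215 10 0 0 -7;-144 257 25 0 0 -7;-167 297 45 0 0 -7;-185 330 70 0 0 -7")

```text
clock: 32.1
tcp_pos: [467.5, -284.3, 229.0]
ee_rot: [[0.985, 0.173, 0.002], [0.173, -0.985, -0.001], [0.001, 0.002, -1.0]]
wrist_force: [0.6, -1.4, -0.4]
finger_gap: 44.9
grasp_force: 0.0
```

jog_arm(ticks="-5 7 30 0 0 0;-5 7 30 0 0 0;-5 7 30 0 0 0;-5 7 30 0 0 0")

```text
clock: 32.5
tcp_pos: [465.9, -289.6, 200.6]
ee_rot: [[0.985, 0.175, 0.002], [0.175, -0.985, -0.001], [0.002, 0.001, -1.0]]
wrist_force: [-0.1, 0.7, -0.0]
finger_gap: 44.7
grasp_force: 0.0
```

```bash
python3 go.py 464 -289.7 150 10
python3 -c "
from nuts import *
nuts(None,115)" | grep -v 'rad [12][9023]'
```

```text
row [-2.  -0.3 50.6] [ 0.08 -0.09  0.06] dist 51.0 t 32.5 gap 44.67407106271083 F [-0.1   0.72 -0.01]
nut [ 463.3 -289.4] flat-normal -20.2 rad 16.2 area-eq 28.5
nut [ 487.1 -363.2] flat-normal -13.8 rad 17.1 area-eq 28.8
```

jog_arm(ticks="-2 -0.5 45 0 0 0;-2 -0.5 90 0 0 0;-2 -0.5 118 0 0 0;-2 -0.5 123.5 0 0 0;-2 -0.5 123.5 0 0 0;-2 -0.5 123.5 0 0 0")

```text
clock: 33.15
tcp_pos: [464.0, -290.2, 77.3]
ee_rot: [[0.985, 0.174, 0.002], [0.174, -0.985, -0.001], [0.002, 0.002, -1.0]]
wrist_force: [0.0, -0.1, 0.4]
finger_gap: 44.9
grasp_force: 0.0
```

jog_arm(ticks="0 0 0 0 0 0;0 0 0 0 0 0;0 0 0 0 0 0;0 0 0 0 0 0;0 0 0 0 0 0", finger_gap=15, squeeze=40)

```text
clock: 33.65
tcp_pos: [463.7, -290.3, 77.1]
ee_rot: [[0.985, 0.174, 0.002], [0.174, -0.985, -0.001], [0.002, 0.002, -1.0]]
wrist_force: [-1.5, 2.5, 7.6]
finger_gap: 26.1
grasp_force: 39.5
```

jog_arm(ticks="0 0 -30 0 0 0;0 0 -80 0 0 0;0 0 -130 0 0 0;0 0 -180 0 0 0;0 0 -193 0 0 0;0 0 -193 0 0 0;0 0 -193 0 0 0")

```text
clock: 34.35
tcp_pos: [462.7, -289.8, 267.3]
ee_rot: [[0.985, 0.174, -0.001], [0.174, -0.985, 0.0], [-0.0, -0.0, -1.0]]
wrist_force: [0.2, 0.8, -0.9]
finger_gap: 25.5
grasp_force: 39.9
```

```bash
python3 go.py 649 58 225 10
```

```text
row [ 243.8 -310.2   42.3] [-0.03  0.03 -0.  ] dist 397.0 t 34.35 gap 25.519000843163237 F [ 0.16  0.78 -0.92]
```

jog_arm(ticks="30 -39 0 0 0 0;60 -78 0 0 0 0;91 -116 0 0 0 0;121 -155 0 0 0 0;152 -194 0 0 0 0;182 -232 0 0 0 0;212 -271 0 0 0 0;240 -309 0 0 0 0")

```text
clock: 35.15
tcp_pos: [645.9, 58.1, 265.6]
ee_rot: [[0.985, 0.174, -0.003], [0.174, -0.985, -0.0], [-0.003, -0.0, -1.0]]
wrist_force: [0.3, -1.0, -1.1]
finger_gap: 26.2
grasp_force: 39.9
```

jog_arm(ticks="0 0 0 0 0 0;0 0 15 0 0 0;0 0 35 0 0 0;0 0 45 0 0 0;0 0 45 0 0 0;0 0 45 0 0 0")

```text
clock: 35.75
tcp_pos: [645.5, 55.3, 223.1]
ee_rot: [[0.985, 0.173, -0.0], [0.173, -0.985, -0.0], [-0.0, 0.0, -1.0]]
wrist_force: [-0.1, 0.1, 0.6]
finger_gap: 26.0
grasp_force: 39.9
```

jog_arm(ticks="0 0 0 0 0 0;0 0 0 0 0 0;0 0 0 0 0 0;0 0 0 0 0 0", finger_gap=45)

```text
clock: 36.15
tcp_pos: [645.7, 56.0, 223.6]
ee_rot: [[0.985, 0.174, 0.0], [0.174, -0.985, 0.0], [0.0, 0.0, -1.0]]
wrist_force: [-0.1, 0.1, -0.3]
finger_gap: 45.1
grasp_force: 0.0
```

jog_arm(ticks="0 0 -30 0 0 0;0 0 -75 0 0 0;0 0 -75 0 0 0;0 0 -75 0 0 0;0 0 -75 0 0 0;0 0 -75 0 0 0;0 0 -75 0 0 0;0 0 -75 0 0 0")

```text
clock: 36.95
tcp_pos: [645.6, 56.0, 297.6]
ee_rot: [[0.985, 0.174, -0.001], [0.174, -0.985, -0.0], [-0.001, -0.0, -1.0]]
wrist_force: [-0.2, 0.7, 0.1]
finger_gap: 45.3
grasp_force: 0.0
```

jog_arm(ticks="0 0 0 0 0 0;0 0 0 0 0 0;0 0 0 0 0 0;0 0 0 0 0 0;0 0 0 0 0 0;0 0 0 0 0 0", finger_gap=85)

```text
clock: 37.55
tcp_pos: [645.7, 56.0, 298.2]
ee_rot: [[0.985, 0.174, -0.0], [0.174, -0.985, -0.0], [-0.0, -0.0, -1.0]]
wrist_force: [0.1, -0.4, -0.0]
finger_gap: 85.0
grasp_force: 0.0
```

```bash
python3 sink.py 84
python3 - <<'E'
from h import *
im,K,R,t=cam("wrist"); cv2.imwrite("pics/w9.png",im)
c=proj(K,R,t,[644,58.5,110]).astype(int);print(c,max(0,c[1]-70)); a=cv2.resize(im[max(0,c[1]-70):max(0,c[1]-70)+160,c[0]-80:c[0]+80],(400,400)); b=cv2.resize(cv2.imread("pics/side_last.png")[140:240,280:380],(400,400))
cv2.imwrite("pics/c9.png",np.hstack([a,b]))
E
```

```text
sink [np.float64(83.6), np.float64(79.8), np.float64(84.8)]
[311 189] 119
```

View pics/c9.png

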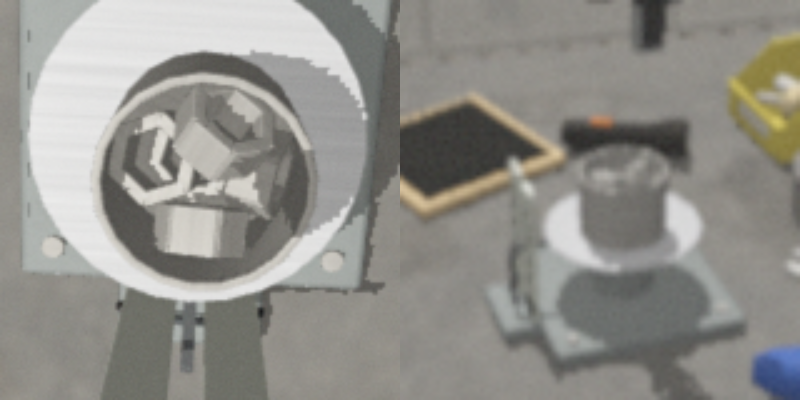

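```bash
python3 go.py 644 58 144 8
```

```text
row [ -1.3  -2.3 154.2] [-0.    0.    1.99] dist 154.0 t 37.65 gap 84.93709980671306 F [ 1.02 -0.37 -0.09]
```

The sink is about 83.6 mm, past the mark and inside the window. All 5 nuts lie below the rim, whose centre is at about (312,190.6), so the jar is still centred. The robot has been clear for over 1 s, so I grasp the jar.

jog_arm(ticks="-1.3 -2 40 0 0 2;-1.3 -2 80 0 0 2;-1.3 -2 115 0 0 2;-1.3 -2 135 0 0 2;-1.3 -2 146 0 0 2;-1.3 -2 146 0 0 2;-1.3 -2 146 0 0 2")

```text
clock: 38.35
tcp_pos: [644.5, 57.8, 153.5]
ee_rot: [[0.99, 0.139, 0.001], [0.139, -0.99, 0.0], [0.001, 0.0, -1.0]]
wrist_force: [-0.6, -0.5, 0.3]
finger_gap: 85.0
grasp_force: 0.0
```

jog_arm(ticks="0 0 0 0 0 0;0 0 0 0 0 0;0 0 0 0 0 0;0 0 0 0 0 0;0 0 0 0 0 0;0 0 0 0 0 0;0 0 0 0 0 0;0 0 0 0 0 0", finger_gap=60, squeeze=40)

```text
clock: 39.15
tcp_pos: [644.1, 57.7, 152.2]
ee_rot: [[0.99, 0.139, 0.0], [0.139, -0.99, 0.0], [0.0, -0.0, -1.0]]
wrist_force: [3.4, 0.9, -0.2]
finger_gap: 67.6
grasp_force: 44.7
```

jog_arm(ticks="0 0 -10 0 0 0;0 0 -25 0 0 0;0 0 -45 0 0 0;0 0 -70 0 0 0;0 0 -95 0 0 0;0 0 -115 0 0 0;0 0 -130 0 0 0;0 0 -130 0 0 0")

```text
clock: 39.95
tcp_pos: [644.3, 57.8, 285.0]
ee_rot: [[0.99, 0.139, 0.003], [0.139, -0.99, 0.0], [0.003, 0.0, -1.0]]
wrist_force: [0.4, -1.2, -3.8]
finger_gap: 67.5
grasp_force: 46.2
```

jog_arm(ticks="0 0 0 0 0 0;0 0 0 0 0 0;0 0 0 0 0 0")

```text
clock: 40.25
tcp_pos: [643.8, 57.8, 280.9]
ee_rot: [[0.99, 0.139, -0.002], [0.139, -0.99, -0.0], [-0.002, -0.0, -1.0]]
wrist_force: [0.8, -0.2, -3.9]
finger_gap: 68.1
grasp_force: 46.2
```

```bash
python3 go.py 538.3 305.3 280 8
```

```text
row [ -70.  -259.8    1.1] [-0.01  0.1  -0.  ] dist 269.0 t 40.25 gap 68.1177200581558 F [ 0.83 -0.24 -3.89]
```

jog_arm(ticks="-4 -15 0 0 0 0;-13 -50 0 0 0 0;-24 -90 0 0 0 0;-36 -133 0 0 0 0;-48 -178 0 0 0 0;-59 -218 0 0 0 0;-66 -246 0 0 0 0;-70 -259.8 0 0 0 0")

```text
clock: 41.05
tcp_pos: [536.9, 307.8, 281.9]
ee_rot: [[0.99, 0.141, -0.001], [0.141, -0.99, 0.0], [-0.001, -0.0, -1.0]]
wrist_force: [0.5, -0.7, -5.5]
finger_gap: 67.3
grasp_force: 46.4
```

jog_arm(ticks="0 0 10 0 0 0;0 0 30 0 0 0;0 0 60 0 0 0;0 0 90 0 0 0;0 0 120 0 0 0;0 0 142 0 0 0;0 0 155 0 0 0;0 0 162 0 0 0")

```text
clock: 41.85
tcp_pos: [538.5, 304.5, 118.7]
ee_rot: [[0.99, 0.138, -0.001], [0.138, -0.99, -0.001], [-0.002, 0.001, -1.0]]
wrist_force: [-0.2, -0.2, -3.2]
finger_gap: 67.5
grasp_force: 46.4
```

jog_arm(ticks="0 0 0 0 0 0;0 0 0 0 0 0;0 0 0 0 0 0")

```text
clock: 42.15
tcp_pos: [539.0, 305.5, 121.5]
ee_rot: [[0.99, 0.139, 0.002], [0.139, -0.99, 0.001], [0.002, -0.001, -1.0]]
wrist_force: [0.6, 0.8, -4.3]
finger_gap: 67.4
grasp_force: 46.4
```

```bash
python3 - <<'E'
from h import *
im,K,R,t=cam("wrist"); cv2.imwrite("pics/w10.png",im)
E
python3 go.py 538.3 305.3 100 8
```

```text
row [-0.7  0.1 21.3] [-0.03 -0.09 -0.  ] dist 21.0 t 42.2 gap 67.10885499537925 F [-0.44 -0.29 -3.49]
```

Next I lower in small steps, watching the force.

jog_arm(ticks="0 0 6 0 0 0;0 0 12 0 0 0;0 0 12 0 0 0;0 0 12 0 0 0", only="pos|wrist")

```text
tcp_pos: [538.5, 305.2, 107.9]
wrist_force: [0.8, -0.6, -3.9]
```

jog_arm(ticks="0 0 3 0 0 0;0 0 3 0 0 0;0 0 3 0 0 0", only="pos|wrist")

```text
tcp_pos: [538.6, 305.3, 105.2]
wrist_force: [-0.5, 0.2, -4.8]
```

jog_arm(ticks="0 0 2 0 0 0;0 0 2 0 0 0;0 0 2 0 0 0", only="pos|wrist")

```text
tcp_pos: [538.6, 305.3, 103.2]
wrist_force: [0.2, -0.5, -3.1]
```

jog_arm(ticks="0 0 2 0 0 0;0 0 2 0 0 0;0 0 2 0 0 0", only="pos|wrist")

```text
tcp_pos: [538.6, 305.3, 101.2]
wrist_force: [0.7, -0.5, -4.6]
```

jog_arm(ticks="0 0 1.5 0 0 0;0 0 1.5 0 0 0;0 0 1.5 0 0 0", only="pos|wrist")

```text
tcp_pos: [538.6, 305.3, 101.0]
wrist_force: [-8.2, -4.0, 10.7]
```

jog_arm(ticks="0 0 1 0 0 0;0 0 1 0 0 0;0 0 1 0 0 0", only="pos|wrist")

```text
tcp_pos: [538.6, 305.3, 100.9]
wrist_force: [-13.9, -7.8, 21.4]
```

jog_arm(ticks="0 0 1 0 0 0;0 0 1 0 0 0;0 0 1 0 0 0", only="pos|wrist")

```text
tcp_pos: [538.7, 305.3, 100.8]
wrist_force: [-19.1, -9.8, 32.1]
```

The jar met the pad at about TCP z = 101. I back off the excess push and release.

jog_arm(ticks="0 0 -3 0 0 0;0 0 -3 0 0 0;0 0 -3 0 0 0", only="pos|wrist")

```text
tcp_pos: [538.7, 305.4, 101.0]
wrist_force: [-3.5, -1.8, 4.3]
```

jog_arm(ticks="0 0 0 0 0 0;0 0 0 0 0 0;0 0 0 0 0 0;0 0 0 0 0 0;0 0 0 0 0 0;0 0 0 0 0 0;0 0 0 0 0 0;0 0 0 0 0 0", finger_gap=85)

```text
clock: 45.5
tcp_pos: [538.6, 305.3, 100.7]
ee_rot: [[0.99, 0.139, 0.0], [0.139, -0.99, 0.0], [0.0, -0.0, -1.0]]
wrist_force: [-0.4, 0.1, -0.2]
finger_gap: 85.2
grasp_force: 0.0
```

jog_arm(ticks="0 0 -15 0 0 0;0 0 -45 0 0 0;0 0 -90 0 0 0;0 0 -135 0 0 0;0 0 -180 0 0 0;0 0 -200 0 0 0;0 0 -200 0 0 0;0 0 -200 0 0 0")

```text
clock: 46.3
tcp_pos: [538.4, 305.2, 301.2]
ee_rot: [[0.99, 0.139, 0.001], [0.139, -0.99, 0.0], [0.001, -0.0, -1.0]]
wrist_force: [-0.4, -0.2, -0.9]
finger_gap: 85.2
grasp_force: 0.0
```

```bash
python3 - <<'E'
from h import *
im,K,R,t=cam("wrist"); im2,K2,R2,t2=cam("side")
print(proj(K,R,t,[538.3,305.3,65.5]))
cv2.imwrite("pics/c10.png",np.hstack([cv2.resize(im,(520,325)),cv2.resize(im2[130:255,240:350],(280,325))]))
E
```

```text
[315.2624911  174.56766074]
```

View pics/c10.png

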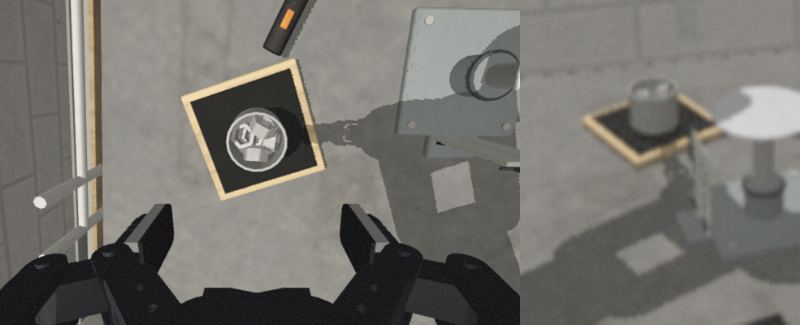

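The jar stands upright at the pad's centre, at (316,171) against a predicted (315,175), with the nuts inside. The pan is back up and empty, and the gripper is clear, so I hand in.

jog_arm(ticks="0 0 0 0 0 0;0 0 0 0 0 0;0 0 0 0 0 0;0 0 0 0 0 0", quiet=true)

```text
ok
```

```bash
python3 -c "
from bench import r, cams, status
print(r.hand_in())"
```

```text
the job is handed in; nothing more can be done
None
```

I handed the job in (no verdict came back): the jar stands upright and released on the pad holding 5 nuts (pan sink about 84 mm against the 78.5 mm mark), the scale is empty, and I left the sixth nut on the mat and did not touch the torch or plug.

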